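# Probe the depth of a sample beaker and lock the gauge

### The job

Push the sample slide fully home so that the beaker stands under the depth gauge, then lower the probe into the beaker until its foot just touches the orange puck inside, without pressing hard. Leave it touching and swing the red locking lever fully over to lock the probe at that height; leave the other things on the bench where they are.

Things in the scene. Friction and masses are not known exactly. Their poses are not given: they have to be found in the camera images.
- axis (a point): Bench depth gauge, fixed to the table: grey base plate 225 x 130 x 10 mm, two steel posts, and a grey clamp head (106 x 82 mm, 105 to 135 mm above the table) that guides a vertical steel rod. This point lies on the table under the rod; x points from here to the posts (they stand 66 mm behind the rod), y to the left, z up. The gauge can stand turned a little to either side.
- slide (a joint): Sample slide: aluminium plate (top 18 mm above the table) that runs between low rails along the gauge's x axis and carries a white beaker (56 mm wide, rim 87 mm above the table, inside about 44 mm wide at the bottom). Value in m: 0 = fully home, the beaker's middle under the rod, against a stop; grows as the slide is drawn out along the gauge's -x; up to 0.09. It takes about 2 N to move and stays where it is left.
- slide_knob (a point): Centre of the black upright push knob of the slide (22 mm wide, from 42 to 70 mm above the table, on a 14 mm stem), 105 mm in front of the beaker's middle along the gauge's -x. Axes as the gauge's.
- sample_beaker: The white beaker, fixed on the slide, and, jammed in it, an orange puck of 41 mm width at a height that differs every time: its flat top lies 30 to 60 mm above the table and cannot be read, it must be felt. Origin at the middle of the beaker's underside, 18 mm above the table; axes as the gauge's.
- probe (a joint): Travel of the depth probe, a 10 mm steel rod with a brass foot of 16 mm. Value in m, grows as it goes down: at 0 the foot's underside is 95 mm above the table, up to 0.078 down. Sliding friction about 3 N holds it where it is left; the locked lever clamps it. Over 30 N on the puck is too hard.
- probe_knob (a point): Centre of the black knob on top of the probe rod, 28 mm wide and 30 mm high, 168 mm above the foot's underside; it can be pinched from above or pressed down from the top. Axes as the gauge's.
- foot: The brass foot at the bottom of the probe rod, 16 mm wide and 10 mm high; origin in the middle of its underside. Axes as the gauge's.
- lever (a joint): Locking lever, swings level about an upright pivot on the clamp head's right (-y) part. Value in rad: 0 = open, at the stop, the lever points 34 degrees (0.6 rad) forward of the gauge's -y (towards the robot); it grows as the lever swings away from the robot, past -y (0.6); 1.25 = locked, at the stop. From about 1.07 on its cam bites the rod. It takes about 2 N at the pin to swing and up to 9 N over the last part to the stop; stays where it is left.
- lever_pin (a point): Centre of the upright red pin at the lever's end, 15 mm wide, 30 mm high (131 to 161 mm above the table), 85 mm from the pivot.
- lever_pivot (a point): Pivot of the lever, on top of the clamp head, 32 mm to the right (-y) of the rod.
- timer: White bench timer, 72 x 62 x 18 mm, a bystander; origin under its centre.
- notebook: Dark blue notebook, 210 x 152 x 14 mm, a bystander; origin under its centre.
- tube_rack: Orange tube rack, 62 x 105 x 42 mm, a bystander; origin under its centre.
- marker: Marker pen, 13 x 137 x 14 mm, lying, a bystander; origin under its centre.
- tape_roll_2: Blue tape roll, 58 x 58 x 19 mm, a bystander; origin under its centre.

How it is judged (in metres and radians):
On the way, in this order (a step that is already met when the one before it is completed fails the run):
1. the slide is pushed home under the raised probe (value of joint slide below 0.003 m and value of joint probe below 0.012 m), for 0.2 s.
2. the probe's foot is felt to touch the puck, with the lever still open (contact force between foot and sample_beaker above 0.5 N and value of joint probe above 0.03 m and value of joint slide below 0.003 m and value of joint lever below 0.9 rad), for 0.1 s.
3. the lever is swung to locked with the foot still on the puck (value of joint lever above 1.1 rad and z of puck_c0 in the frame of foot above -0.017 m), for 0.2 s.
At the end, for the whole second after the job is handed in: The slide is home (within 3 mm), the probe's foot rests on the puck (gap under 2 mm), the lever is swung over to at least 1.1 rad, and the probe is at rest (all of step 3 and value of joint slide below 0.003 m and z of puck_c0 in the frame of foot below -0.013 m and velocity of joint probe below 0.005 m/s); the robot touches nothing.
It fails at once if the probe is pressed on the puck or the beaker with more than 30 N (contact force between foot and sample_beaker above 30 N).
It fails at once if a bystander is shifted by more than 30 mm (distance of any of timer, notebook, tube_rack, marker, tape_roll_2 from where it was at the start of the episode above 0.03 m).
It also fails if it takes over 72 s, if anything falls off the work surface, if the arm or the gripper's body presses on something with over 40 N, if the wrist force passes 120 N, or if a joint passes its speed limit or range.

### The arm

A 6-joint arm with a two-finger parallel gripper is mounted at the origin on a cart in front of the work surface, level with it; the furniture and walls round the work are solid. World frame = base frame: x ahead of the robot, y to its left, z up, the work surface at z = 0. Lengths are in mm, angles in rad, forces in N, time in s.
With the tool pointing down it reaches from about 300 to 850 mm from the base axis. Payload 5.4 kg.
Tool frame: the origin (TCP) lies between the finger pads; the fingertips stand 8 mm ahead of it and the grasp point (between the pads) lies 11 mm behind it; z points along the fingers, x is the direction in which the jaws open and shut, and the axes are right-handed (so a half turn about z gives the same grasp; the last joint's range is limited). The gripper opens to 85 mm and grips with 20 to 120 N. Pads are 22 mm wide; open, the fingers measure 114 mm over their backs; the gripper's body (76 mm by 85 mm) begins 54 mm behind the grasp point. The pads swing forward as they close: fully open they stand 13 mm farther back than shut.
Start: joints at [1.016, 0.158, 1.597, -0, 1.386, -0.21], TCP at [194.364, 541.137, 239.299] pointing down, gripper open.
Joint ranges: [-2.91, 2.91], [-0.94, 2.29], [0.18, 2.7], [-1.29, 4.43], [0.17, 2.64], [-3, 3]. Speed limits (rad/s): [2.57, 2.57, 3.14, 3.14, 3.14, 3.14].

### API

Orientations are given as a unit quaternion [x, y, z, w].
In Python, from cell import sensors, cams, workorder gives the robot as it stands. The module is installed in compiled form; this text tells all that it offers.
- The arm moves only by the tool carry_out, never from a script. Its argument "steps" is a list of rows, each a list of 2 entries, a list of its own where there are three numbers: the shift along the tool's x, y, z in mm, then the turn about the tool's z in degrees. A call has 1 to 5 rows; each row shifts and turns the pose as measured when the row begins, along the tool's axes as they then stand; what a row does not reach is not made up. A row lasts 1/10 s, in which the tool goes at most 50 mm and 8.59 degrees, less where a joint would pass 70% of its speed; a pose out of reach is approached as far as the arm can. A call with a gripper value outside its range is refused whole. "hand" is the finger opening in mm, from 0 to 85.4, set as the call begins (left out, the last holds). The fingers move at their own pace and stop on an object; "force" is the grip in N (left out, the last holds). Time passes only in rows, so rows that do not move let the fingers close. It gives the time, the measured TCP pose, the force and the opening at its end, in the units of the state.
- sensors.observe(): the state, without advancing time (a new reading comes with each control period).
- cams.camera(name): name is "scene" or "top" or "wrist"; returns the picture (400x640x3 uint8, red, green, blue); there is no depth.
- cams.get_calibration(name): a dict with "fx", "fy", "cx", "cy" (pixels), "dist_coeffs" ([k1, k2, p1, p2, k3] as OpenCV has them; the pictures are not rectified), "world_from_camera" (4x4, takes a point from camera to world coordinates). Camera axes: x right, y down, z forward; pixel columns grow to the right and rows downward; lengths in mm; the calibration is good to about 2 mm. A picture is of the moment at which its call begins: read the wrist's pose just before it. get_calibration takes no time and is no camera call; for the wrist camera it gives the pose at the moment of the call.
- workorder.finish_job(): hands the job in, once; it reports no verdict.
The state is a dict: "time_s": time; "joint_pos": joint angles; "joint_velocities": joint speeds; "joint_efforts": joint torques, N m; "ee_pos": TCP position; "orientation": TCP orientation; "ft_force": force on the tool from outside, world axes, zero at the start; "torque": the same for the moment, N m; "grip_width": opening from 0.0 (shut) to 1.0 (fully open).
Only numpy, scipy, OpenCV 4.12 (cv2) and the standard library are available. Lean on these libraries where they do the work, as an engineer would, in place of code of your own. Each camera call takes 0.05 s, during which the arm holds its last target.

## Working session

There is one attempt and no reset: what is moved stays moved. The work goes in short steps, Python scripts to look and compute and a tool call to move; the robot and the scene stay as the last step left them, time stands still between calls to the robot, and variables do not carry over. Pictures are saved under pics/ and viewed, and the job is handed in when it is done.

Besides the shell and the picture viewer there is one more tool, called after "Call:" as name(argument=value, ...) on one line, values as JSON. carry_out: Moves the arm, as the interface text tells. Its arguments: {"type":"object","properties":{"steps":{"type":"array","items":{"type":"array"}},"hand":{"type":"number"},"force":{"type":"number"}},"required":["steps"]}

```bash
mkdir -p pics
python3 - <<'E'
from cell import sensors,cams
import cv2
s=sensors.observe()
for k,v in s.items(): print(k,v)
for n in ("scene","top","wrist"):
    c=cams.get_calibration(n); print(n,c)
    cv2.imwrite(f"pics/a_{n}.png",cams.camera(n)[:,:,::-1])
E
```

```text
time_s 0.0
joint_pos [ 1.01589161e+00  1.59038042e-01  1.59825443e+00  1.44259909e-06
  1.38617603e+00 -2.10091962e-01]
joint_velocities [ 1.01049832e-03 -7.57262837e-04  3.99271227e-05  8.98143314e-04
 -3.43245148e-04 -2.98947644e-04]
joint_efforts [-1.43177105e-03 -3.96019864e+01 -3.31422687e+01 -4.46422127e-04
  8.74928723e-03  9.62932859e-06]
ee_pos [194.06109819 540.63987128 238.31194357]
orientation [ 8.17930173e-01  5.75316741e-01 -8.63096794e-04  3.67094696e-04]
ft_force [ 0.47282999  0.54253211 -0.98736432]
torque [-0.03030887  0.00072672  0.04561123]
grip_width 0.9982530299507264
scene {'fx': 445.0272105354094, 'fy': 445.0272105354094, 'cx': 322.4394183252043, 'cy': 200.4033687415886, 'dist_coeffs': array([0.02918521, 0.        , 0.        , 0.        , 0.        ]), 'world_from_camera': array([[ 5.13278700e-01, -5.79371956e-01,  6.33145412e-01,
        -2.55645019e+02],
       [-8.58213931e-01, -3.49699273e-01,  3.75738297e-01,
        -4.28147061e+02],
       [ 3.71825844e-03, -7.36232677e-01, -6.76718272e-01,
         9.93911344e+02],
       [ 0.00000000e+00,  0.00000000
[... 468 characters left out ...]
98132e-01, -9.82473709e-01,
         1.50508269e+03],
       [ 0.00000000e+00,  0.00000000e+00,  0.00000000e+00,
         1.00000000e+00]])}
wrist {'fx': 309.2861102842848, 'fy': 309.2861102842848, 'cx': 320.27937770033077, 'cy': 196.3908967153454, 'dist_coeffs': array([-0.03983171,  0.        ,  0.        ,  0.        ,  0.        ]), 'world_from_camera': array([[ 3.38125998e-01,  9.01490581e-01,  2.70158363e-01,
         1.24941034e+02],
       [ 9.41097393e-01, -3.23115275e-01, -9.96605045e-02,
         5.65307736e+02],
       [-2.55071255e-03,  2.87943138e-01, -9.57644111e-01,
         3.72806140e+02],
       [ 0.00000000e+00,  0.00000000e+00,  0.00000000e+00,
         1.00000000e+00]])}
```

View pics/a_scene.png

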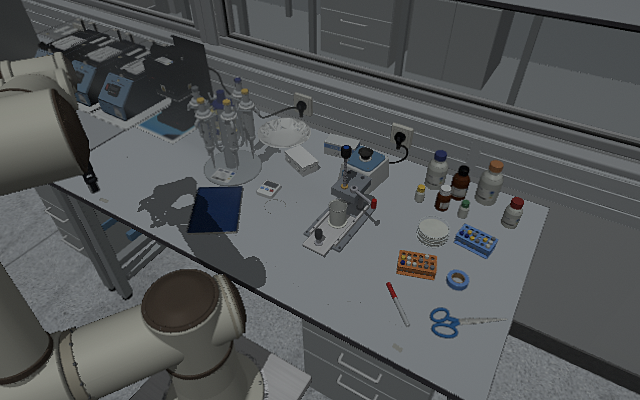

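View pics/a_top.png

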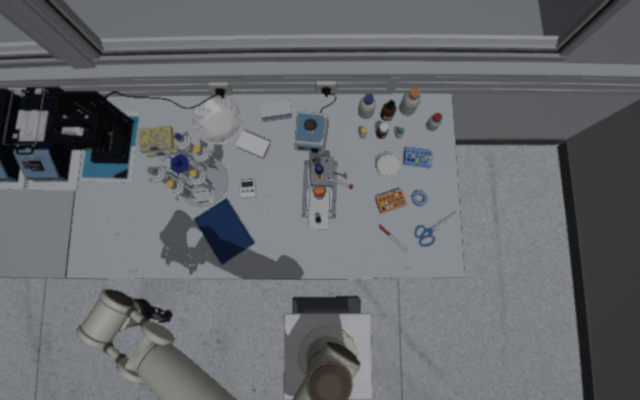

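View pics/a_wrist.png

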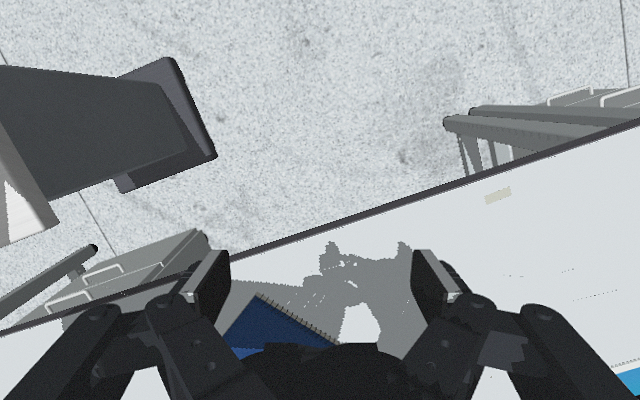

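Run:
```python
import cv2
a=cv2.imread("pics/a_scene.png")[130:260,280:420]
b=cv2.imread("pics/a_top.png")[100:240,270:370]
cv2.imwrite("pics/zs.png",cv2.resize(a,None,fx=5.5,fy=4.6*5.5/5.5,interpolation=cv2.INTER_CUBIC) if 0 else cv2.resize(a,None,fx=4.6,fy=4.6,interpolation=cv2.INTER_CUBIC))
cv2.imwrite("pics/zt.png",cv2.resize(b,None,fx=4.2,fy=4.2,interpolation=cv2.INTER_CUBIC))
```

```text
(no output)
```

View pics/zs.png

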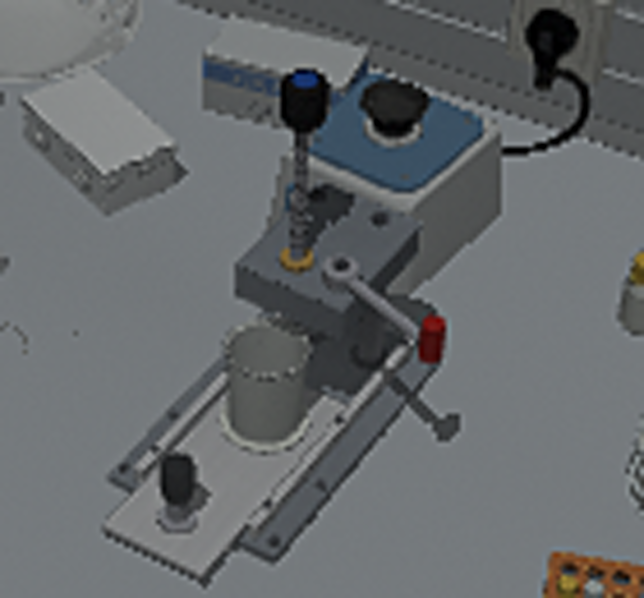

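View pics/zt.png

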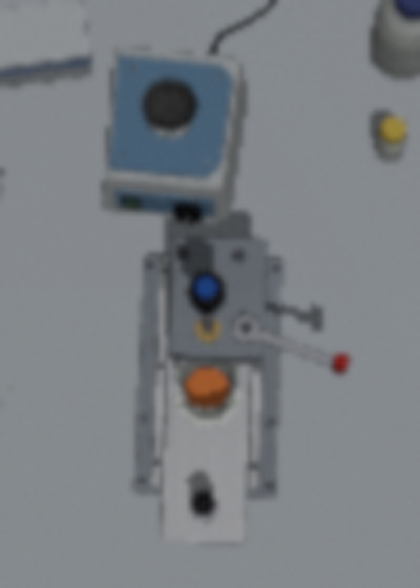

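```bash
cat > h.py <<'E'
import numpy as np,cv2
def ray(c,u,v):
    K=np.array([[c['fx'],0,c['cx']],[0,c['fy'],c['cy']],[0,0,1]])
    p=cv2.undistortPoints(np.array([[[u,v]]],float),K,np.array(c['dist_coeffs']))[0,0]
    T=c['world_from_camera']; d=T[:3,:3]@np.array([p[0],p[1],1.]); return T[:3,3],d/np.linalg.norm(d)
def onz(c,u,v,z):
    o,d=ray(c,u,v); return o+d*(z-o[2])/d[2]
def tri(c1,p1,c2,p2):
    o1,d1=ray(c1,*p1);o2,d2=ray(c2,*p2)
    A=np.stack([d1,-d2],1); t=np.linalg.lstsq(A,o2-o1,rcond=None)[0]
    a=o1+t[0]*d1;b=o2+t[1]*d2; return (a+b)/2,np.linalg.norm(a-b)
def proj(c,P):
    K=np.array([[c['fx'],0,c['cx']],[0,c['fy'],c['cy']],[0,0,1]]); W=np.linalg.inv(c['world_from_camera'])
    return cv2.projectPoints(np.atleast_2d(P).astype(float),cv2.Rodrigues(W[:3,:3])[0],W[:3,3],K,np.array(c['dist_coeffs']))[0][:,0]
E
python3 - <<'E'
from h import *
from cell import cams
np.set_printoptions(precision=1,suppress=True)
S=cams.get_calibration("scene");T=cams.get_calibration("top")
z=lambda x,y:(270+(x+.5)/4.2-.5,100+(y+.5)/4.2-.5)
q=lambda x,y:(280+(x+.5)/4.6-.5,130+(y+.5)/4.6-.5)
for n,a,b,h in [("cap",(207,288),(307,79),278),("pin top",(341,361),(433,322),161),("pivot",(247,326),(340,266),145),("collar",(207,331),(297,259),137),("sknobtop",(202,497),(178,460),70),("rail FL screw",(143,487),(123,468),10),("rail FR screw",(267,489),(273,541),10),("base BL",(151,262),None,10),("base BR",(278,265),None,10)]:
    print(n,onz(T,*z(*a),h),onz(S,*q(*b),h) if b else '', *(tri(T,z(*a),S,q(*b)) if b else ''))
E
```

```text
cap [632.2  27.  278. ] [634.   24.6 278. ] [633.   25.8 277.9] 2.9885746357057923
pin top [599.4 -83.  161. ] [599.9 -85.8 161. ] [600.4 -84.2 159.7] 2.563909946175419
pivot [633.4  -5.4 145. ] [633.3  -5.6 145. ] [633.5  -5.4 144.7] 0.12546452045385928
collar [631.1  28.5 137. ] [633.4  25.2 137. ] [632.3  26.8 136.8] 4.007042078156304
sknobtop [497.9  34.   70. ] [496.6  31.6  70. ] [498.7  33.5  67. ] 1.2256961939580366
rail FL screw [515.1  88.5  10. ] [520.5  88.7  10. ] [515.2  87.   15.5] 3.045606143797041
rail FR screw [512.7 -24.5  10. ] [515.9 -27.4  10. ] [513.7 -26.2  11.2] 4.164048622216849
base BL [727.2  81.9  10. ] 
base BR [723.6 -36.9  10. ]
```

```bash
cat > plan.py <<'E'
# usage: plan.py x y z yaw_deg [maxmm] : prints rows to reach the world target (tool-x yaw)
import sys; from h import *
from cell import sensors
from scipy.spatial.transform import Rotation as R
s=sensors.observe(); p=s['ee_pos']; q=R.from_quat(s['orientation'])
M=q.as_matrix(); yaw=np.degrees(np.arctan2(M[1,0],M[0,0]))
print('t %.2f'%s['time_s'],'p',np.round(p,1),'yaw %.2f'%yaw,'tilt %.2f'%np.degrees(np.arccos(-M[2,2])),'F',np.round(s['ft_force'],1),'grip %.3f'%s['grip_width'],'j',np.round(s['joint_pos'],2))
if len(sys.argv)>4:
    t=np.array(list(map(float,sys.argv[1:4]))); ty=float(sys.argv[4]); mm=float(sys.argv[5]) if len(sys.argv)>5 else 40
    d=t-p; dy=-(ty-yaw)   # tool z is down
    n=max(1,int(np.ceil(max(np.linalg.norm(d)/mm,abs(dy)/8))))
    out=[]
    for i in range(n):
        v=M.T@(d/n); out.append([[round(float(x),1) for x in v],round(dy/n,2)])
        M=M@R.from_euler('z',dy/n,degrees=True).as_matrix()
    for i in range(0,n,5): print(out[i:i+5])
E
python3 plan.py 480 34 220 -2.8 45
```

```text
t 0.15 p [194.1 540.8 238.5] yaw 70.24 tilt 0.08 F [-0.7  0.3  0.6] grip 1.005 j [ 1.02  0.16  1.6   0.    1.39 -0.21]
[[[-29.3, 33.9, 1.5], np.float64(5.62)], [[-25.8, 36.6, 1.5], np.float64(5.62)], [[-22.1, 38.9, 1.5], np.float64(5.62)], [[-18.2, 40.9, 1.5], np.float64(5.62)], [[-14.1, 42.5, 1.5], np.float64(5.62)]]
[[[-9.9, 43.7, 1.5], np.float64(5.62)], [[-5.5, 44.4, 1.5], np.float64(5.62)], [[-1.2, 44.7, 1.5], np.float64(5.62)], [[3.2, 44.6, 1.5], np.float64(5.62)], [[7.6, 44.1, 1.5], np.float64(5.62)]]
[[[11.9, 43.2, 1.5], np.float64(5.62)], [[16.0, 41.8, 1.5], np.float64(5.62)], [[20.0, 40.0, 1.5], np.float64(5.62)]]
```

Call:
carry_out(steps=[[[-29,34,1],5.6],[[-26,36.5,1],5.6],[[-22,39,1],5.6],[[-18,41,1],5.6],[[-14,42.5,1],5.6]], hand=50)

```text
time_s: 0.65
ee_pos: [303.7, 342.5, 231.3]
orientation: [0.934, 0.356, -0.002, 0.0]
ft_force: [1.5, -0.1, 0.3]
grip_width: 0.584
```

```bash
python3 plan.py 480 34 220 -2.8 45
```

```text
t 0.65 p [303.7 342.5 231.3] yaw 41.76 tilt 0.18 F [ 1.5 -0.1  0.3] grip 0.584 j [ 0.58 -0.15  1.92 -0.    1.37 -0.15]
[[[-9.2, 43.4, 1.4], np.float64(5.57)], [[-5.0, 44.1, 1.4], np.float64(5.57)], [[-0.7, 44.4, 1.4], np.float64(5.57)], [[3.6, 44.3, 1.4], np.float64(5.57)], [[7.9, 43.7, 1.4], np.float64(5.57)]]
[[[12.1, 42.7, 1.4], np.float64(5.57)], [[16.2, 41.4, 1.4], np.float64(5.57)], [[20.2, 39.6, 1.4], np.float64(5.57)]]
```

Call:
carry_out(steps=[[[-9,43.4,0],5.6],[[-5,44,0],5.6],[[-1,44.4,0],5.6],[[3.6,44.3,0],5.6],[[8,43.7,0],5.6]])

```text
time_s: 1.15
ee_pos: [413.6, 140.2, 230.5]
orientation: [0.994, 0.11, -0.001, 0.001]
ft_force: [1.3, 0.5, -0.2]
grip_width: 0.585
```

```bash
python3 plan.py 440 34 220 -2.8 45
```

```text
t 1.15 p [413.6 140.2 230.5] yaw 12.62 tilt 0.16 F [ 1.3  0.5 -0.2] grip 0.585 j [ 0.05 -0.21  1.97 -0.    1.38 -0.17]
[[[0.8, 36.5, 3.5], np.float64(5.14)], [[4.1, 36.2, 3.5], np.float64(5.14)], [[7.3, 35.7, 3.5], np.float64(5.14)]]
```

Call:
carry_out(steps=[[[1,36.5,0],5.1],[[4,36,0],5.1],[[7,35.7,0],5.1],[[0,0,0],0]])

```text
time_s: 1.55
ee_pos: [441.0, 25.1, 230.1]
orientation: [0.999, -0.034, -0.001, 0.002]
ft_force: [-0.8, -0.3, 0.0]
grip_width: 0.585
```

```bash
python3 plan.py
python3 - <<'E'
from h import *
from cell import cams
c=cams.get_calibration("wrist"); im=cams.camera("wrist")[:,:,::-1]
import pickle; pickle.dump((c,im),open("w1.pkl","wb"))
cv2.imwrite("pics/w1.png",im)
print(proj(c,[[632.5,26.5,278],[498,33.5,70],[600,-84,161],[633.5,-5.4,140]]))
E
```

```text
t 1.55 p [441.   25.1 230.1] yaw -3.84 tilt 0.20 F [-0.8 -0.3  0. ] grip 0.585 j [-0.22 -0.19  1.96 -0.    1.37 -0.15]
[[824.58580422 279.59976884]
 [378.83383541 168.18783382]
 [525.34953777 325.76049424]
 [563.50406907 223.41351   ]]
```

View pics/w1.png

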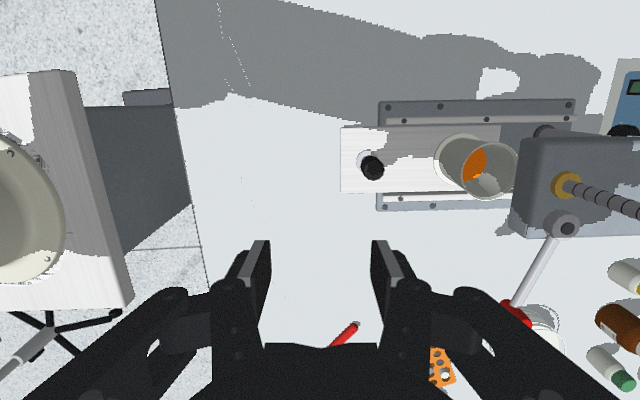

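Wrist view: slide knob top at (374,171), collar (566,186), pivot cap (567,227), pin near (515,316), base corners near (379,102)–(575,100).

Run:
```python
from h import *
import pickle
np.set_printoptions(precision=1,suppress=True)
c,im=pickle.load(open("w1.pkl","rb"))
for n,u,v,z in [("knob",374,171,70),("pivot",567,227,145),("collar",566,185,137),("pin",516,308,161),("A",391,107,10),("B",569,103,10),("C",380,209,10),("plateFL",341,126,18),("plateFR",341,192,18),("screwL",391,107,10),("screwLback",563,104,10)]:
    print(n,onz(c,u,v,z))
o=im[250:400,450:600]; cv2.imwrite("pics/w1z.png",cv2.resize(o,None,fx=4,fy=4))
```

```text
knob [493.3  31.   70. ]
pivot [632.7  -6.4 145. ]
collar [632.6  25.7 137. ]
pin [589.7 -65.9 161. ]
A [523.1  88.4  10. ]
B [725.3  81.7  10. ]
C [509.4 -30.3  10. ]
plateFL [466.4  72.   18. ]
plateFR [462.7  -3.3  18. ]
screwL [523.1  88.4  10. ]
screwLback [718.3  80.9  10. ]
```

View pics/w1z.png

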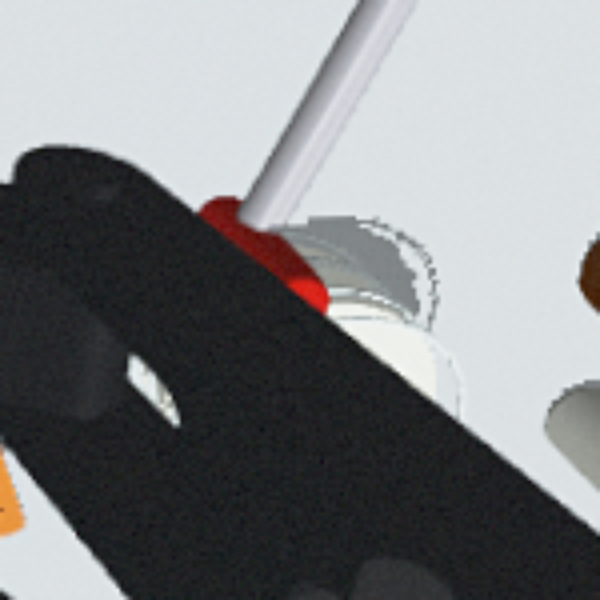

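```bash
python3 plan.py 497 32 120 -2.5 45
```

```text
t 1.60 p [440.5  26.8 230. ] yaw -3.68 tilt 0.18 F [-0.3  0.3  0.1] grip 0.586 j [-0.21 -0.19  1.96 -0.    1.37 -0.15]
[[[18.8, -3.0, 36.6], np.float64(-0.39)], [[18.8, -2.9, 36.6], np.float64(-0.39)], [[18.8, -2.7, 36.6], np.float64(-0.39)]]
```

Call:
carry_out(steps=[[[18.8,-3,36.6],-0.4],[[18.8,-2.8,36.6],-0.4],[[18.8,-2.5,36.6],-0.4],[[0,0,0],0]], hand=40)

```text
time_s: 2.0
ee_pos: [499.2, 35.3, 117.9]
orientation: [1.0, -0.019, 0.0, 0.0]
ft_force: [-0.7, 0.3, 0.1]
grip_width: 0.467
```

```bash
python3 plan.py 497 32 56 -2.5 25
python3 - <<'E'
from h import *
from cell import cams
c=cams.get_calibration("wrist"); im=cams.camera("wrist")[:,:,::-1]
cv2.imwrite("pics/w2.png",im)
print(proj(c,[[495,32,70],[495,32,42]]))
E
```

```text
t 2.00 p [499.2  35.3 117.9] yaw -2.12 tilt 0.06 F [-0.7  0.3  0.1] grip 0.467 j [-0.17  0.1   1.92 -0.    1.12 -0.13]
[[[-0.7, 1.1, 20.6], np.float64(0.13)], [[-0.7, 1.1, 20.6], np.float64(0.13)], [[-0.7, 1.1, 20.6], np.float64(0.13)]]
[[314.04925737 228.57537669]
 [314.77182616 213.49221197]]
```

View pics/w2.png

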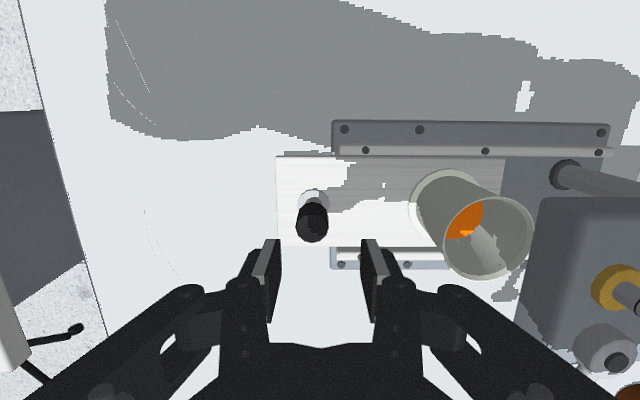

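Knob top seen at (312,228), as predicted (314,229), so the knob is at (495,32). Descending to straddle it.

Call:
carry_out(steps=[[[-0.5,1,21],0.1],[[-0.5,1,21],0.1],[[-0.5,1,19],0.1],[[0,0,0],0]])

```text
time_s: 2.45
ee_pos: [506.3, 34.2, 71.9]
orientation: [1.0, -0.018, 0.013, 0.002]
ft_force: [-1.1, 0.5, 0.4]
grip_width: 0.47
```

```bash
python3 plan.py 525 31 56 -2.5 10
```

```text
t 2.45 p [506.3  34.2  71.9] yaw -2.04 tilt 1.46 F [-1.1  0.5  0.4] grip 0.470 j [-0.17  0.17  1.94  0.    1.   -0.14]
[[[6.1, 0.8, 5.5], np.float64(0.15)], [[6.1, 0.8, 5.5], np.float64(0.15)], [[6.1, 0.8, 5.5], np.float64(0.15)]]
```

Call:
carry_out(steps=[[[0,0,0],0],[[0,0,3],0]])

```text
time_s: 2.65
ee_pos: [507.7, 34.9, 73.2]
orientation: [1.0, -0.017, 0.015, 0.002]
ft_force: [-1.9, -0.1, 1.9]
grip_width: 0.466
```

```bash
python3 - <<'E'
from cell import sensors,cams
import cv2
s=sensors.observe()
for k,v in s.items(): print(k,v)
cv2.imwrite("pics/b_scene.png",cams.camera("scene")[:,:,::-1])
E
python3 plan.py 497 32 56 -2.5
```

```text
time_s 2.65
joint_pos [-1.69217049e-01  1.68915021e-01  1.94185947e+00  4.51167494e-05
  1.00024962e+00 -1.35721874e-01]
joint_velocities [ 8.61354832e-03  2.79973294e-02  7.09602369e-03 -4.63382846e-05
 -5.13154685e-02  5.53682093e-04]
joint_efforts [-7.62365037e-02 -3.46391988e+01 -2.85534525e+01  9.96035873e-02
 -6.77653402e-01 -5.30536621e-03]
ee_pos [507.72836913  34.90295819  73.17227697]
orientation [ 0.99974278 -0.01675674  0.01510928  0.00230233]
ft_force [-1.91670482 -0.11080774  1.86032134]
torque [-2.85429651e-02  3.37386991e-01  1.24008946e-04]
grip_width 0.4655132891007808
t 2.70 p [507.6  34.9  72.6] yaw -1.93 tilt 1.74 F [ 0.4  0.6 -0. ] grip 0.469 j [-0.17  0.17  1.94  0.    1.   -0.14]
[[[-11.0, 3.2, 16.3], np.float64(0.57)]]
```

View pics/b_scene.png

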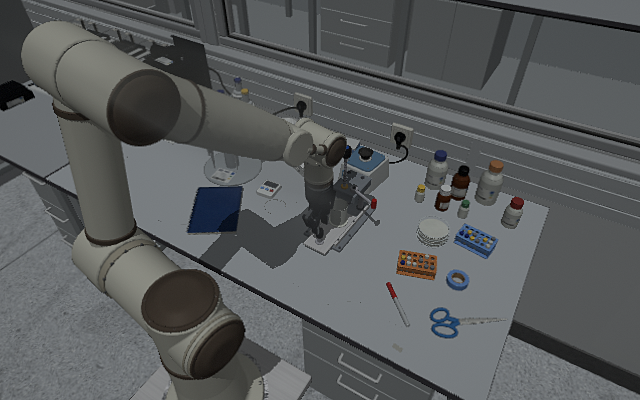

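Run:
```python
import cv2
a=cv2.imread("pics/b_scene.png")[100:260,260:420]
cv2.imwrite("pics/zb.png",cv2.resize(a,None,fx=3.7,fy=3.7,interpolation=cv2.INTER_CUBIC))
from cell import cams
b=cams.camera("top")[:,:,::-1][80:400,200:440]; cv2.imwrite("pics/zbt.png",cv2.resize(b,None,fx=1.8,fy=1.8))
cv2.imwrite("pics/w3.png",cams.camera("wrist")[:,:,::-1])
```

```text
(no output)
```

View pics/zb.png

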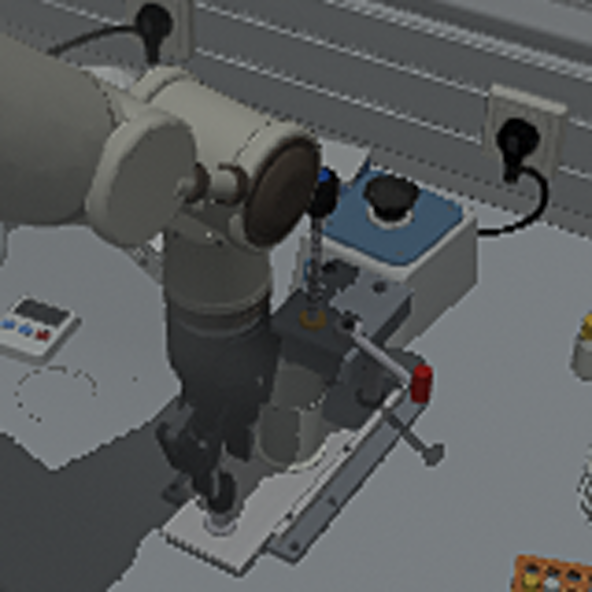

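View pics/zbt.png

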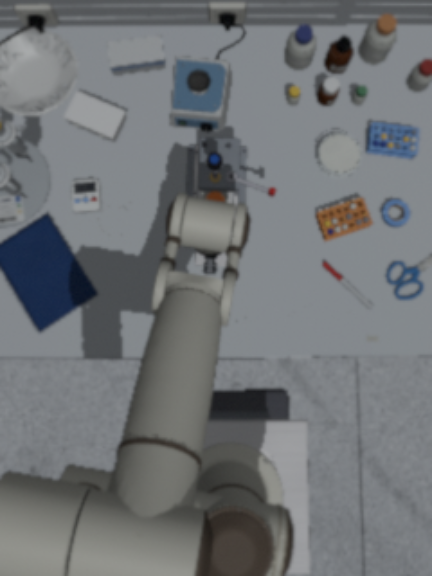

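View pics/w3.png

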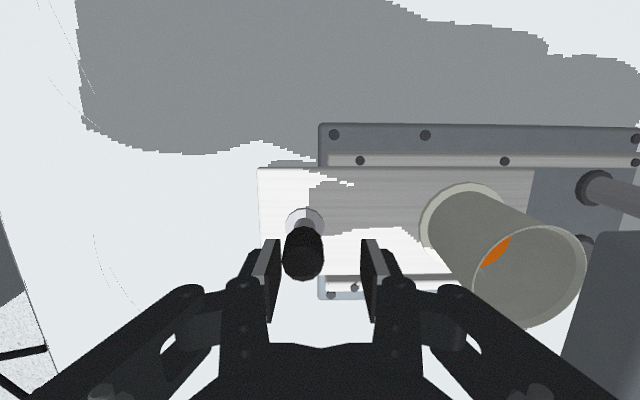

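Call:
carry_out(steps=[[[-10,3,5],0.4],[[0,0,0],0]])

```text
time_s: 3.0
ee_pos: [498.0, 32.1, 67.2]
orientation: [1.0, -0.021, 0.016, 0.002]
ft_force: [-0.3, -0.1, -0.1]
grip_width: 0.466
```

```bash
python3 plan.py 497 32 56 -2.5
```

```text
t 3.00 p [498.   32.1  67.2] yaw -2.35 tilt 1.81 F [-0.3 -0.1 -0.1] grip 0.466 j [-0.18  0.15  1.97  0.    0.98 -0.14]
[[[-1.4, 0.1, 11.2], np.float64(0.15)]]
```

Call:
carry_out(steps=[[[0,0,4],0],[[0,0,4],0],[[0,0,3],0]])

```text
time_s: 3.3
ee_pos: [500.2, 31.8, 56.7]
orientation: [1.0, -0.021, 0.017, 0.002]
ft_force: [0.4, 0.2, -0.6]
grip_width: 0.466
```

```bash
python3 plan.py 530 31 56 -2.5 7
```

```text
t 3.30 p [500.2  31.8  56.7] yaw -2.36 tilt 2.00 F [ 0.4  0.2 -0.6] grip 0.466 j [-0.18  0.18  1.97  0.    0.96 -0.14]
[[[6.0, -0.1, 0.4], np.float64(0.03)], [[6.0, -0.1, 0.4], np.float64(0.03)], [[6.0, -0.1, 0.4], np.float64(0.03)], [[6.0, -0.1, 0.4], np.float64(0.03)], [[6.0, -0.1, 0.4], np.float64(0.03)]]
```

Call:
carry_out(steps=[[[6,0,0],0],[[6,0,0],0],[[6,0,0],0],[[6,0,0],0],[[4,0,0],0]])

```text
time_s: 3.8
ee_pos: [528.4, 30.9, 56.1]
orientation: [1.0, -0.02, 0.014, 0.002]
ft_force: [-1.8, 0.3, 0.4]
grip_width: 0.464
```

```bash
python3 plan.py
```

```text
t 3.80 p [528.4  30.9  56.1] yaw -2.33 tilt 1.64 F [-1.8  0.3  0.4] grip 0.464 j [-0.17  0.25  1.89  0.    0.98 -0.13]
```

Pushing at ~1.8 N as expected.

Call:
carry_out(steps=[[[2,0,0],0],[[2,0,0],0],[[2,0,0],0]])

```text
time_s: 4.1
ee_pos: [535.1, 30.6, 56.1]
orientation: [1.0, -0.02, 0.014, 0.002]
ft_force: [-2.1, -0.6, -0.6]
grip_width: 0.472
```

Call:
carry_out(steps=[[[1.5,0,0],0],[[1.5,0,0],0]])

```text
time_s: 4.3
ee_pos: [536.5, 30.6, 55.8]
orientation: [1.0, -0.02, 0.012, 0.002]
ft_force: [-10.6, -1.2, 7.3]
grip_width: 0.468
```

Call:
carry_out(steps=[[[1,0,0],0],[[0.5,0,0],0]])

```text
time_s: 4.5
ee_pos: [536.4, 30.6, 55.8]
orientation: [1.0, -0.02, 0.009, 0.002]
ft_force: [-3.6, -0.1, 1.6]
grip_width: 0.471
```

Call:
carry_out(steps=[[[-5,0,0],0],[[-4,0,0],0],[[0,0,0],0]])

```text
time_s: 4.8
ee_pos: [528.8, 30.9, 56.5]
orientation: [1.0, -0.02, 0.012, 0.002]
ft_force: [-0.0, -0.3, -0.1]
grip_width: 0.466
```

```bash
python3 plan.py 525 31 150 -2.4 20
```

```text
t 4.80 p [528.8  30.9  56.5] yaw -2.29 tilt 1.41 F [-0.  -0.3 -0.1] grip 0.466 j [-0.17  0.25  1.88 -0.    0.98 -0.13]
[[[-0.3, 0.1, -18.7], np.float64(0.02)], [[-0.3, 0.1, -18.7], np.float64(0.02)], [[-0.3, 0.1, -18.7], np.float64(0.02)], [[-0.3, 0.1, -18.7], np.float64(0.02)], [[-0.3, 0.1, -18.7], np.float64(0.02)]]
```

Call:
carry_out(steps=[[[0,0,-20],0],[[-5,0,-30],0],[[-10,0,-35],0],[[-10,0,-35],0],[[-10,0,-35],0]])

```text
time_s: 5.3
ee_pos: [486.9, 33.4, 210.9]
orientation: [1.0, -0.02, 0.009, 0.001]
ft_force: [0.3, -0.4, -0.5]
grip_width: 0.468
```

Call:
carry_out(steps=[[[0,0,-35],0],[[0,0,-35],0],[[0,0,-35],0],[[0,0,-20],0],[[0,0,0],0]], hand=0)

```text
time_s: 5.8
ee_pos: [485.8, 33.8, 348.6]
orientation: [1.0, -0.02, 0.018, 0.002]
ft_force: [0.1, -0.2, 0.0]
grip_width: 0.007
```

```bash
python3 plan.py 632.5 26 330 -2.4 30
python3 - <<'E'
from h import *
from cell import cams
W=cams.get_calibration("wrist"); a=cams.camera("wrist")[:,:,::-1]
cv2.imwrite("pics/c_w.png",a)
print(proj(W,[[632.5,26,278],[527.6,30.6,70]]))
E
```

```text
t 5.80 p [485.8  33.8 348.6] yaw -2.34 tilt 2.07 F [ 0.1 -0.2  0. ] grip 0.007 j [-0.18 -0.15  1.7   0.    1.56 -0.14]
[[[29.2, 0.3, 4.8], np.float64(0.01)], [[29.2, 0.3, 4.8], np.float64(0.01)], [[29.2, 0.3, 4.8], np.float64(0.01)], [[29.2, 0.3, 4.8], np.float64(0.01)], [[29.2, 0.3, 4.8], np.float64(0.01)]]
[[517.51273716 210.80413955]
 [344.02924322 159.77993882]]
```

View pics/c_w.png

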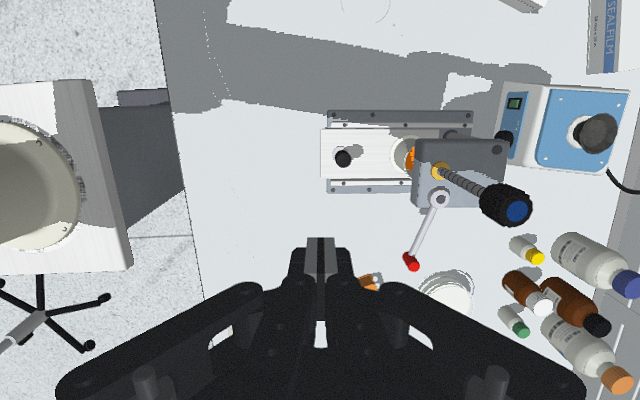

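Call:
carry_out(steps=[[[29,0.3,3],0],[[29,0.3,3],0],[[29,0.3,3],0],[[29,0.3,3],0],[[25,0.3,3],0]])

```text
time_s: 6.35
ee_pos: [627.1, 27.2, 326.2]
orientation: [1.0, -0.02, 0.012, 0.001]
ft_force: [-0.3, -0.4, 0.2]
grip_width: 0.002
```

```bash
python3 plan.py 632.5 26 300 -2.4 15
```

```text
t 6.35 p [627.1  27.2 326.2] yaw -2.34 tilt 1.35 F [-0.3 -0.4  0.2] grip 0.002 j [-0.15  0.24  1.34  0.    1.54 -0.11]
[[[2.4, 0.5, 13.2], np.float64(0.03)], [[2.4, 0.5, 13.2], np.float64(0.03)]]
```

Call:
carry_out(steps=[[[2.5,0.5,12],0],[[2.5,0.5,12],0],[[0,0,0],0]])

```text
time_s: 6.65
ee_pos: [631.5, 25.9, 292.4]
orientation: [1.0, -0.02, 0.006, 0.001]
ft_force: [-0.2, -0.4, -1.4]
grip_width: 0.004
```

```bash
python3 plan.py 632.5 26 286 -2.4 15
python3 - <<'E'
from h import *
from cell import cams
a=cams.camera("wrist")[:,:,::-1]
cv2.imwrite("pics/d_w.png",a)
b=cams.camera("scene")[:,:,::-1][100:260,260:420]; cv2.imwrite("pics/d_s.png",cv2.resize(b,None,fx=3.7,fy=3.7,interpolation=cv2.INTER_CUBIC))
E
```

```text
t 6.65 p [631.5  25.9 292.4] yaw -2.35 tilt 0.71 F [-0.2 -0.4 -1.4] grip 0.004 j [-0.15  0.27  1.37  0.    1.5  -0.11]
[[[0.9, -0.1, 6.4], np.float64(0.05)]]
```

View pics/d_w.png

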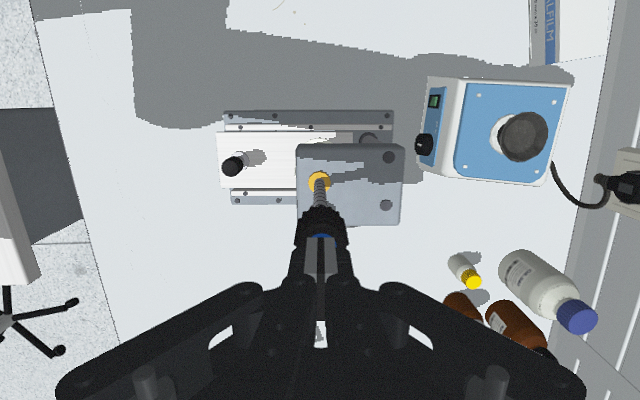

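View pics/d_s.png

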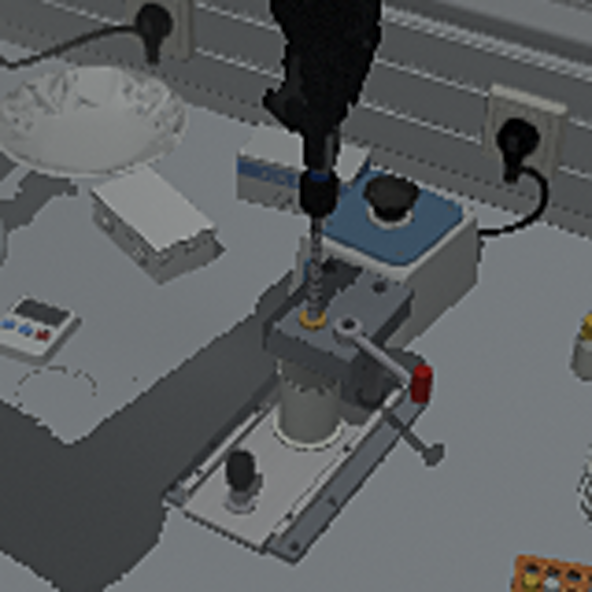

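The fingers stand right over the knob's blue cap, and the slide and beaker are home under the head. Pressing down in small steps.

Call:
carry_out(steps=[[[0.5,0,4],0],[[0,0,4],0],[[0,0,4],0],[[0,0,4],0]])

```text
time_s: 7.15
ee_pos: [632.7, 26.0, 282.1]
orientation: [1.0, -0.02, 0.011, 0.001]
ft_force: [-1.0, -0.2, 1.2]
grip_width: 0.003
```

Call:
carry_out(steps=[[[0,0,4],0],[[0,0,4],0],[[0,0,4],0],[[0,0,4],0]])

```text
time_s: 7.55
ee_pos: [632.9, 26.0, 265.7]
orientation: [1.0, -0.02, 0.011, 0.001]
ft_force: [-1.1, -0.4, 1.9]
grip_width: 0.002
```

Call:
carry_out(steps=[[[0,0,3],0],[[0,0,3],0],[[0,0,2],0]])

```text
time_s: 7.85
ee_pos: [632.9, 26.0, 256.3]
orientation: [1.0, -0.02, 0.011, 0.001]
ft_force: [-0.5, 0.1, 2.3]
grip_width: 0.001
```

Call:
carry_out(steps=[[[0,0,1.5],0],[[0,0,1.5],0]])

```text
time_s: 8.05
ee_pos: [632.9, 26.0, 252.9]
orientation: [1.0, -0.02, 0.011, 0.001]
ft_force: [-0.8, -0.6, 0.5]
grip_width: 0.0
```

Call:
carry_out(steps=[[[0,0,1.5],0],[[0,0,1.5],0]])

```text
time_s: 8.25
ee_pos: [633.1, 26.0, 249.8]
orientation: [1.0, -0.02, 0.011, 0.001]
ft_force: [-0.7, -0.3, 1.9]
grip_width: 0.003
```

Call:
carry_out(steps=[[[0,0,1],0],[[0,0,1],0]])

```text
time_s: 8.45
ee_pos: [633.1, 26.0, 247.6]
orientation: [1.0, -0.02, 0.011, 0.001]
ft_force: [-0.4, 1.1, 1.1]
grip_width: 0.004
```

Call:
carry_out(steps=[[[0,0,1],0],[[0,0,1],0]])

```text
time_s: 8.65
ee_pos: [633.2, 26.0, 245.5]
orientation: [1.0, -0.02, 0.011, 0.001]
ft_force: [-0.2, -0.3, 0.7]
grip_width: -0.0
```

Call:
carry_out(steps=[[[0,0,1],0],[[0,0,1],0]])

```text
time_s: 8.85
ee_pos: [633.3, 26.0, 243.4]
orientation: [1.0, -0.02, 0.011, 0.001]
ft_force: [-1.2, 0.4, 0.6]
grip_width: 0.002
```

Call:
carry_out(steps=[[[0,0,1],0],[[0,0,1],0]])

```text
time_s: 9.05
ee_pos: [633.3, 26.0, 241.2]
orientation: [1.0, -0.02, 0.011, 0.001]
ft_force: [-1.5, -0.0, 1.7]
grip_width: 0.0
```

Call:
carry_out(steps=[[[0,0,1],0],[[0,0,1],0]])

```text
time_s: 9.25
ee_pos: [633.4, 26.0, 239.0]
orientation: [1.0, -0.02, 0.011, 0.001]
ft_force: [-0.3, -0.4, 2.0]
grip_width: 0.002
```

```bash
python3 plan.py
python3 - <<'E'
from h import *
from cell import cams
b=cams.camera("scene")[:,:,::-1][100:260,260:420]; cv2.imwrite("pics/e_s.png",cv2.resize(b,None,fx=3.7,fy=3.7,interpolation=cv2.INTER_CUBIC))
E
```

```text
t 9.25 p [633.4  26.  239. ] yaw -2.32 tilt 1.24 F [-0.3 -0.4  2. ] grip 0.002 j [-0.15  0.29  1.44  0.    1.39 -0.11]
```

View pics/e_s.png

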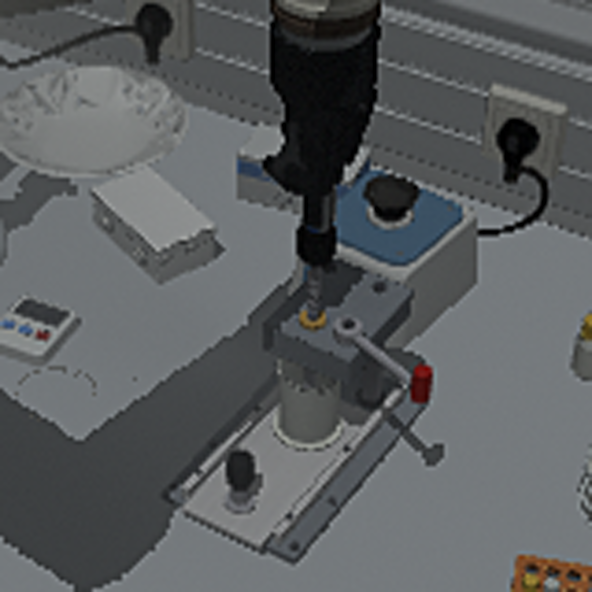

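The knob has gone down with the fingers, and the foot is inside the beaker. I'll keep going.

Call:
carry_out(steps=[[[0,0,1],0],[[0,0,1],0]])

```text
time_s: 9.5
ee_pos: [633.5, 26.0, 236.8]
orientation: [1.0, -0.02, 0.011, 0.001]
ft_force: [-1.5, -0.2, 1.3]
grip_width: -0.001
```

Call:
carry_out(steps=[[[0,0,1],0],[[0,0,1],0]])

```text
time_s: 9.7
ee_pos: [633.5, 26.0, 234.7]
orientation: [1.0, -0.02, 0.011, 0.001]
ft_force: [-1.0, 0.3, 2.2]
grip_width: 0.005
```

Call:
carry_out(steps=[[[0,0,1],0],[[0,0,1],0]])

```text
time_s: 9.9
ee_pos: [633.5, 26.0, 232.4]
orientation: [1.0, -0.02, 0.011, 0.001]
ft_force: [-1.5, -0.6, 2.2]
grip_width: 0.001
```

Call:
carry_out(steps=[[[0,0,1],0],[[0,0,1],0]])

```text
time_s: 10.1
ee_pos: [633.6, 26.0, 231.9]
orientation: [1.0, -0.02, 0.011, 0.001]
ft_force: [-3.3, -0.4, 8.7]
grip_width: 0.004
```

Call:
carry_out(steps=[[[0,0,1],0],[[0,0,1],0]])

```text
time_s: 10.3
ee_pos: [633.6, 26.0, 232.0]
orientation: [1.0, -0.02, 0.011, 0.001]
ft_force: [-3.2, 0.7, 5.9]
grip_width: -0.004
```

Call:
carry_out(steps=[[[0,0,1],0],[[0,0,1],0]])

```text
time_s: 10.5
ee_pos: [633.6, 26.0, 231.9]
orientation: [1.0, -0.02, 0.012, 0.002]
ft_force: [-3.5, -0.2, 5.2]
grip_width: 0.001
```

Contact felt at TCP z ≈ 232: 5–9 N total, probe ≈ 54 mm, so the puck top is ≈ 41 mm, within 30–60. Lifting off.

Call:
carry_out(steps=[[[0,0,-4],0],[[0,0,-15],0],[[0,0,-20],0],[[0,0,-20],0],[[0,0,0],0]])

```text
time_s: 11.0
ee_pos: [632.8, 26.1, 294.9]
orientation: [1.0, -0.02, 0.013, 0.002]
ft_force: [0.8, -0.1, 0.6]
grip_width: 0.002
```

```bash
python3 plan.py 602 -84 240 -2.4 25;  python3 - <<'E'
from h import *
from cell import cams
b=cams.camera("scene")[:,:,::-1][100:260,260:420]; cv2.imwrite("pics/f_s.png",cv2.resize(b,None,fx=3.7,fy=3.7,interpolation=cv2.INTER_CUBIC))
E
```

```text
t 11.00 p [632.8  26.1 294.9] yaw -2.30 tilt 1.46 F [ 0.8 -0.1  0.6] grip 0.002 j [-0.15  0.26  1.37 -0.    1.49 -0.11]
[[[-4.6, 18.5, 9.1], np.float64(0.02)], [[-4.6, 18.5, 9.1], np.float64(0.02)], [[-4.6, 18.5, 9.1], np.float64(0.02)], [[-4.6, 18.5, 9.1], np.float64(0.02)], [[-4.6, 18.5, 9.1], np.float64(0.02)]]
[[[-4.6, 18.5, 9.1], np.float64(0.02)]]
```

View pics/f_s.png

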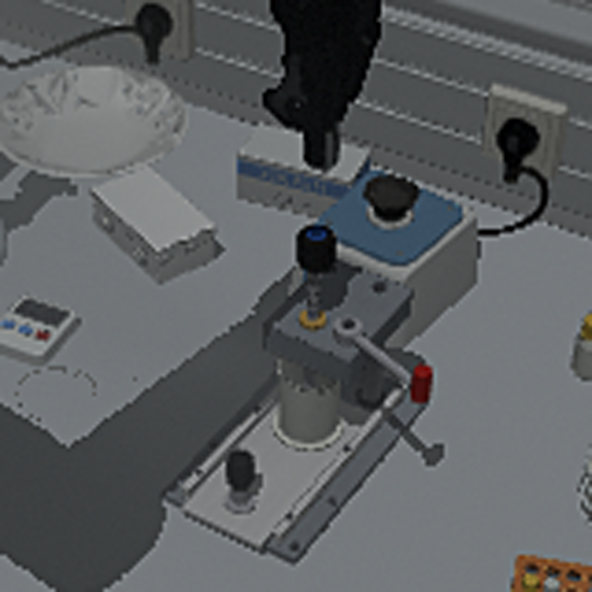

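The probe stays down. Moving to above the pin.

Call:
carry_out(steps=[[[-5,20,0],0],[[-5,20,0],0],[[-5,20,0],0],[[-5,20,10],0],[[-5,20,15],0]], hand=38)

```text
time_s: 11.55
ee_pos: [603.0, -73.2, 264.3]
orientation: [1.0, -0.018, 0.011, 0.001]
ft_force: [0.8, -0.2, -0.2]
grip_width: 0.439
```

Call:
carry_out(steps=[[[-4,6,15],0],[[0,0,15],0],[[0,0,0],0]])

```text
time_s: 11.85
ee_pos: [595.8, -81.7, 227.1]
orientation: [1.0, -0.02, 0.007, -0.0]
ft_force: [-0.2, -0.2, -0.8]
grip_width: 0.446
```

```bash
python3 plan.py 602 -84 200 -2.4 15;  python3 - <<'E'
from h import *
from cell import cams
c=cams.get_calibration("wrist");a=cams.camera("wrist")[:,:,::-1]
cv2.imwrite("pics/g_w.png",a); print(proj(c,[[600.2,-84.5,161],[633,-6,145],[632.5,26,224]]))
E
```

```text
t 11.85 p [595.8 -81.7 227.1] yaw -2.26 tilt 0.75 F [-0.2 -0.2 -0.8] grip 0.446 j [-0.34  0.22  1.55  0.    1.36 -0.3 ]
[[[2.9, 1.0, 13.6], np.float64(0.07)], [[2.9, 1.0, 13.6], np.float64(0.07)]]
[[325.77550724 217.33574422]
 [369.82209164  97.1989696 ]
 [401.45808546  10.70696048]]
```

View pics/g_w.png

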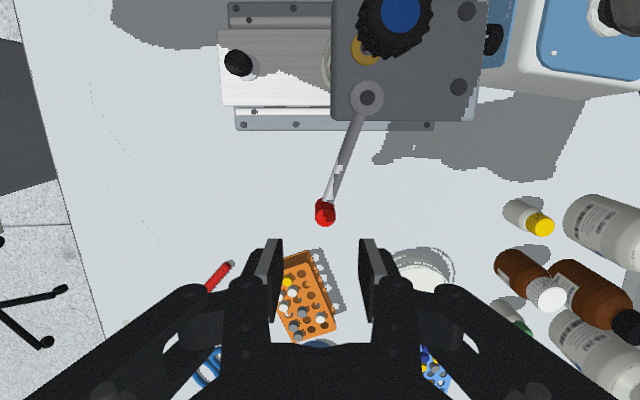

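Pin top at (325,219), predicted (326,217); knob cap at (400,10) as predicted. Descending around the pin.

Call:
carry_out(steps=[[[4,1.5,14],0],[[3,1.5,14],0],[[0,0,12],0],[[0,0,10],0],[[0,0,0],0]])

```text
time_s: 12.4
ee_pos: [605.7, -84.6, 175.1]
orientation: [1.0, -0.019, 0.008, 0.0]
ft_force: [-0.3, -0.4, -0.4]
grip_width: 0.447
```

```bash
python3 plan.py 603 -84.5 149 -2.4 10
```

```text
t 12.40 p [605.7 -84.6 175.1] yaw -2.17 tilt 0.93 F [-0.3 -0.4 -0.4] grip 0.447 j [-0.34  0.29  1.57  0.    1.26 -0.3 ]
[[[-1.0, -0.0, 8.7], np.float64(0.08)], [[-1.0, -0.0, 8.7], np.float64(0.08)], [[-1.0, -0.0, 8.7], np.float64(0.08)]]
```

Call:
carry_out(steps=[[[-1.5,0,8],0],[[-1.5,0,8],0],[[-1,0,7],0],[[0,0,0],0]])

```text
time_s: 12.8
ee_pos: [602.0, -84.4, 150.5]
orientation: [1.0, -0.019, 0.008, 0.001]
ft_force: [-0.5, 0.7, 0.2]
grip_width: 0.447
```

```bash
cat > arc.py <<'E'
import sys,subprocess
from h import *
# arc.py theta_deg yaw : TCP for pin at world angle theta, tool yaw, opening 38
th,y=map(float,sys.argv[1:3]); a=np.radians(th);b=np.radians(y)
t=np.array([633,-6])+85*np.array([np.cos(a),np.sin(a)])+(19-7.5)*np.array([np.cos(b),np.sin(b)])
print(np.round(t,1)); print(subprocess.run([sys.executable,'plan.py',str(t[0]),str(t[1]),'149',str(y),'6'],capture_output=True,text=True).stdout)
E
python3 arc.py -98 -2.4
```

```text
[632.7 -90.7]
t 12.80 p [602.  -84.4 150.5] yaw -2.15 tilt 0.98 F [-0.5  0.7  0.2] grip 0.447 j [-0.34  0.31  1.6   0.    1.22 -0.3 ]
[[[5.1, 0.9, 0.3], np.float64(0.04)], [[5.1, 0.9, 0.3], np.float64(0.04)], [[5.1, 0.9, 0.3], np.float64(0.04)], [[5.2, 0.8, 0.3], np.float64(0.04)], [[5.2, 0.8, 0.3], np.float64(0.04)]]
[[[5.2, 0.8, 0.3], np.float64(0.04)]]
```

Call:
carry_out(steps=[[[6,1.6,0],0],[[6,1.4,0],0],[[6,1,0],0],[[6,0.5,0],0],[[6,0,0],0]])

```text
time_s: 13.3
ee_pos: [633.0, -91.6, 151.3]
orientation: [1.0, -0.019, 0.007, 0.001]
ft_force: [-1.5, -1.6, -0.3]
grip_width: 0.443
```

```bash
python3 arc.py -82 8
```

```text
[656.2 -88.6]
t 13.30 p [633.  -91.6 151.3] yaw -2.16 tilt 0.84 F [-1.5 -1.6 -0.3] grip 0.443 j [-0.33  0.39  1.5   0.    1.24 -0.3 ]
[[[5.8, -1.0, 0.7], np.float64(-2.54)], [[5.8, -0.7, 0.7], np.float64(-2.54)], [[5.8, -0.5, 0.7], np.float64(-2.54)], [[5.8, -0.2, 0.7], np.float64(-2.54)]]
```

Lever moving at ~2 N. Following the arc.

Call:
carry_out(steps=[[[6,-0.3,0.5],-2.5],[[6,-0.5,0.5],-2.5],[[6,-0.5,0.5],-2.5],[[5.5,-0.7,0.5],-2.5]])

```text
time_s: 13.7
ee_pos: [659.9, -89.2, 151.2]
orientation: [0.997, 0.071, 0.008, 0.002]
ft_force: [-1.5, 0.5, 0.5]
grip_width: 0.443
```

```bash
python3 arc.py -68 20
```

```text
[675.6 -80.9]
t 13.70 p [659.9 -89.2 151.2] yaw 8.18 tilt 0.99 F [-1.5  0.5  0.5] grip 0.443 j [-0.32  0.45  1.42  0.    1.26 -0.46]
[[[5.6, -2.0, 0.8], np.float64(-3.94)], [[5.7, -1.6, 0.8], np.float64(-3.94)], [[5.8, -1.2, 0.8], np.float64(-3.94)]]
```

Call:
carry_out(steps=[[[5,-1.8,0.5],-4],[[5,-1.8,0.5],-4],[[5,-1.5,0.5],-4]])

```text
time_s: 14.0
ee_pos: [676.4, -81.2, 151.2]
orientation: [0.984, 0.179, 0.009, 0.004]
ft_force: [-3.5, 0.6, 0.2]
grip_width: 0.44
```

```bash
python3 arc.py -59 30
```

```text
[686.7 -73.1]
t 14.00 p [676.4 -81.2 151.2] yaw 20.64 tilt 1.16 F [-3.5  0.6  0.2] grip 0.440 j [-0.3   0.48  1.37  0.    1.27 -0.66]
[[[4.2, -1.3, 0.8], np.float64(-3.12)], [[4.2, -1.1, 0.8], np.float64(-3.12)], [[4.3, -0.9, 0.8], np.float64(-3.12)]]
```

Call:
carry_out(steps=[[[4,-1.2,0.5],-3],[[4,-1,0.5],-3],[[4,-1,0.5],-3]])

```text
time_s: 14.3
ee_pos: [688.0, -72.9, 151.1]
orientation: [0.966, 0.259, 0.009, 0.004]
ft_force: [-4.3, -0.6, 2.6]
grip_width: 0.443
```

```bash
python3 arc.py -55 34
```

```text
[691.3 -69.2]
t 14.30 p [688.  -72.9 151.1] yaw 30.06 tilt 1.17 F [-4.3 -0.6  2.6] grip 0.443 j [-0.28  0.51  1.33  0.    1.28 -0.81]
[[[4.7, -1.6, 2.2], np.float64(-3.94)]]
```

Call:
carry_out(steps=[[[2,-0.6,0],-2],[[2,-0.6,0],-2]])

```text
time_s: 14.5
ee_pos: [690.5, -69.9, 151.0]
orientation: [0.956, 0.295, 0.007, 0.005]
ft_force: [-10.4, -4.7, 3.2]
grip_width: 0.443
```

Call:
carry_out(steps=[[[1.5,-0.3,0],0],[[1.5,-0.3,0],0]])

```text
time_s: 14.7
ee_pos: [690.4, -69.9, 150.7]
orientation: [0.955, 0.295, 0.002, 0.005]
ft_force: [-7.7, -4.3, 3.3]
grip_width: 0.444
```

Call:
carry_out(steps=[[[1.5,-0.3,0],0],[[1.5,-0.3,0],0]])

```text
time_s: 14.9
ee_pos: [690.3, -70.0, 150.6]
orientation: [0.956, 0.295, -0.002, 0.006]
ft_force: [-7.0, -3.9, 1.9]
grip_width: 0.448
```

Call:
carry_out(steps=[[[3,-0.5,0],0],[[3,-0.5,0],0]])

```text
time_s: 15.1
ee_pos: [690.5, -69.9, 150.2]
orientation: [0.956, 0.294, -0.01, 0.007]
ft_force: [-12.7, -7.4, 5.0]
grip_width: 0.445
```

Call:
carry_out(steps=[[[-4,0,0],0],[[-3,0,0],0],[[0,0,-8],0],[[0,0,-20],0],[[0,0,-25],0]])

```text
time_s: 15.6
ee_pos: [685.6, -71.8, 201.7]
orientation: [0.956, 0.294, -0.011, 0.004]
ft_force: [-0.0, -0.4, -0.7]
grip_width: 0.448
```

Call:
carry_out(steps=[[[-5,8,-30],0],[[-5,10,-30],0],[[0,10,-30],0],[[0,0,0],0]])

```text
time_s: 16.0
ee_pos: [698.3, -98.2, 303.8]
orientation: [0.955, 0.295, -0.004, 0.007]
ft_force: [0.5, 0.7, 1.2]
grip_width: 0.447
```

```bash
python3 plan.py;  python3 - <<'E'
from h import *
from cell import cams
c=cams.get_calibration("wrist");a=cams.camera("wrist")[:,:,::-1]
cv2.imwrite("pics/h_w.png",a)
A=np.radians(-55.2); print(proj(c,[[633+85*np.cos(A),-6+85*np.sin(A),161],[633,-6,145],[632.5,26,224]]))
b=cams.camera("scene")[:,:,::-1][100:260,260:420]; cv2.imwrite("pics/h_s.png",cv2.resize(b,None,fx=3.7,fy=3.7,interpolation=cv2.INTER_CUBIC))
E
```

```text
t 16.00 p [698.3 -98.2 303.8] yaw 34.35 tilt 0.94 F [0.5 0.7 1.2] grip 0.447 j [-0.3   0.47  1.08 -0.02  1.58 -0.9 ]
[[321.4952515  153.92211961]
 [320.98171975  54.20688673]
 [348.71585046 -11.12637016]]
```

View pics/h_w.png

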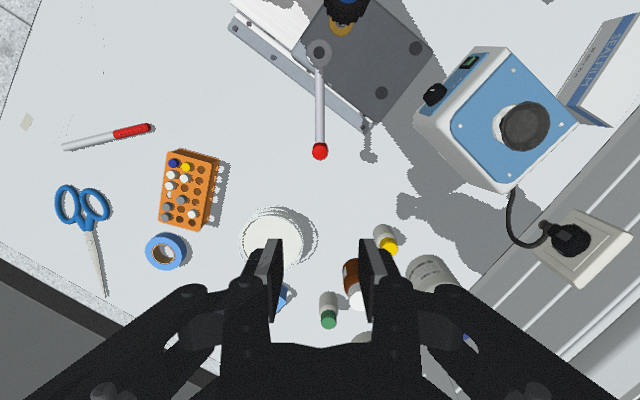

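View pics/h_s.png

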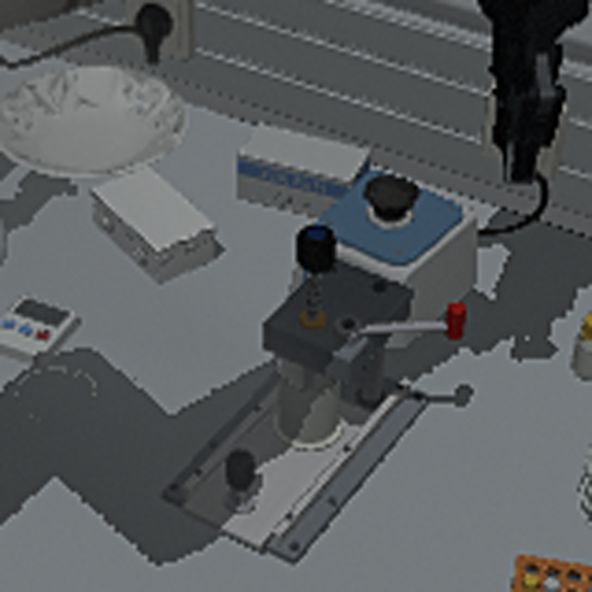

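The pin is at (320,152), against (321,154) predicted for full lock. The probe and slide are unchanged, and the arm is clear of everything.

```bash
python3 -c "
from cell import workorder; print(workorder.finish_job())"
```

```text
the job is handed in; nothing more can be done
None
```

I pushed the slide home, lowered the probe onto the puck, and locked it with the red lever. The job is handed in at about 16 s; it reports no verdict.

- **Slide:** I pushed the slide knob about 33 mm to the stop at about 2 N. The force jumped to about 10 N at the position expected for home, and the pictures show it there.
- **Probe:** I pressed the probe down in 1 mm steps. Contact came at about 54 mm of travel, so the puck top is about 41 mm above the table. The total force read 5–9 N, about 3 N of it probe friction, well under the 30 N limit. The probe stayed in place when I lifted off.
- **Lever:** I swung the lever to its stop, with about 15 N sideways at the end. The pin was within 2 pixels of where it should be at full lock.
- **Last pictures:** The knob height and the slide looked unchanged, the arm was clear of everything, and none of the bystanders in view looked shifted. The notebook was not in those last pictures.

**Disagreements:**
- The fast descent at the slide left the tool tilted up to 2° and about 7 mm off in x. I corrected the x offset with slower rows before pushing; the tilt stayed at 1–2° and caused no trouble.
- The probe's sliding force read about 1–2 N instead of the stated 3 N, within the sensor's noise of about 1 N.

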